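# Put returned brass fittings back in their stock bins

## Task

Put the four brass fittings lying on the counter away, each standing upright, as it stands now, on the floor of its own bin in the row of four: the valve with the red lever in the red bin, the hexagonal socket with the open bore in the yellow bin, the tee in the green bin and the low wide end cap in the black bin. Leave the two grey steel fittings where they are.

Things in the scene. Friction and masses are not known exactly. Their poses are not given: they have to be found in the camera images.
- brass_socket: Brass-coloured straight pipe socket standing on end: a hexagonal prism 46 mm tall, 40 mm across its flats (46 over the corners), with a round black-looking bore in its top (only a look: the part is solid). Origin: centre of its underside; z up; its y axis is square to one pair of flats (other pairs every 60 degrees).
- brass_tee: Brass-coloured pipe tee, branch up: the run lies along its x, 74 mm long, 36 wide over octagonal end collars; from its middle an upright branch 31 mm thick ends in an octagonal collar 36 mm across flats, from 36 to 56 mm height (its top), one pair of flats square to y: grip that collar. Origin: centre of its underside, below the branch; z up.
- brass_cap: Brass-coloured end cap: a low, wide hexagonal prism 26 mm tall, 50 mm across its flats (58 over the corners), with a small shallow dome on its closed top (no hole, 33 mm high in all). Origin: centre of its underside; z up; its y axis is square to one pair of flats (other pairs every 60 degrees).
- brass_valve: Brass-coloured ball valve with a red lever on top. Body along its x, 78 mm long; middle block 36 long, 36 wide (flats square to y), 34 tall; octagonal ends 34 mm wide. The lever, 70 by 14 by 6 mm, is rigid, lies along x at 43 to 49 mm height, reaching 47 mm to +x and 23 to -x. Origin: centre of the middle block's underside; z up.
- red_bin: Red plastic bin, fixed, open on top, one of a row of four. 150 mm along its x, 110 along its y; walls and floor 4 mm thick: inside 142 by 102 mm, its floor 4 mm above the counter. Back and side walls 52 mm high; front wall (-x, towards the robot, blank paper label) and the front 45 mm of the sides only 28 mm. Origin: centre of its underside; z up.
- yellow_bin: Yellow plastic bin, fixed, open on top, one of a row of four. 150 mm along its x, 110 along its y; walls and floor 4 mm thick: inside 142 by 102 mm, its floor 4 mm above the counter. Back and side walls 52 mm high; front wall (-x, towards the robot, blank paper label) and the front 45 mm of the sides only 28 mm. Origin: centre of its underside; z up.
- green_bin: Green plastic bin, fixed, open on top, one of a row of four. 150 mm along its x, 110 along its y; walls and floor 4 mm thick: inside 142 by 102 mm, its floor 4 mm above the counter. Back and side walls 52 mm high; front wall (-x, towards the robot, blank paper label) and the front 45 mm of the sides only 28 mm. Origin: centre of its underside; z up.
- black_bin: Black plastic bin, fixed, open on top, one of a row of four. 150 mm along its x, 110 along its y; walls and floor 4 mm thick: inside 142 by 102 mm, its floor 4 mm above the counter. Back and side walls 52 mm high; front wall (-x, towards the robot, blank paper label) and the front 45 mm of the sides only 28 mm. Origin: centre of its underside; z up.
- steel_socket: Grey steel straight pipe socket standing on end: a hexagonal prism 46 mm tall, 40 mm across its flats (46 over the corners), with a round black-looking bore in its top (only a look: the part is solid). Origin: centre of its underside; z up; its y axis is square to one pair of flats (other pairs every 60 degrees). Stays where it is.
- steel_tee: Grey steel pipe tee, branch up: the run lies along its x, 74 mm long, 36 wide over octagonal end collars; from its middle an upright branch 31 mm thick ends in an octagonal collar 36 mm across flats, from 36 to 56 mm height (its top), one pair of flats square to y: grip that collar. Origin: centre of its underside, below the branch; z up. Stays where it is.
Things that resemble listed ones, but are neither listed nor needed, are in the scene too. Leave any blue look-alike of the brass_valve alone.

How it is judged:
By the outcome, as a careful person would: the job done as asked, in the order asked, and still so for the second after the job is handed in, with the robot touching nothing.
It also fails if it takes over 96 s, if anything falls off the work surface, if the arm or the gripper's body presses on something with over 40 N, if the wrist force passes 120 N, or if a joint passes its speed limit or range.

## Robot

A 7-joint arm with a two-finger parallel gripper is mounted at the origin on the work surface. World frame = base frame: x ahead of the robot, y to its left, z up, the work surface at z = 0. Lengths are in m, angles in rad, forces in N, time in s.
With the tool pointing down it reaches from about 0.425 to 0.925 m from the base axis. Payload 6.8 kg.
Tool frame: the origin (TCP) lies at the very end of the fingers, on their centre line; the grasp point (between the pads) lies 19 mm behind it (bot.grip_depth is the distance from the TCP to the grasp point, in m); z points along the fingers, y is the direction in which the jaws open and shut (so a half turn about z gives the same grasp; the last joint's range is limited). The gripper opens to 85 mm and grips with 20 to 120 N. Pads are 22 mm wide; open, the fingers measure 114 mm over their backs; the gripper's body (76 mm by 85 mm) begins 54 mm behind the grasp point. The pads swing forward as they close: fully open they stand 13 mm farther back than shut.
Start: joints at [1.223, 0.477, 0.022, 1.555, -0.011, 1.109, -0.083], TCP at [0.16, -0.656, 0.231] pointing down, gripper open.
Joint ranges: [-2.96, 2.96], [-0.34, 2.1], [-1.41, 1.46], [0.24, 2.44], [-1.37, 4.51], [0.17, 1.92], [-2.96, 2.96]. Speed limits (rad/s): [2.39, 2.39, 3.14, 3.14, 3.14, 3.14, 3.14].

## Interface

Orientations are given as a unit quaternion [w, x, y, z].
In Python, from station import bot gives the robot as it stands.
- The arm moves only by the tool step_arm, never from a script. Its argument "increments" is a list of rows, each a list of 7 numbers: the shift along the world's x, y, z in m, then the turn, a rotation vector about the world's x, y, z in degrees, then the gripper command: -1 is fully open, 1 is shut, values between are in proportion. In form: [[dx, dy, dz, rx, ry, rz, fingers], ...]. A call has 1 to 10 rows; each row is the pose to reach, as a shift and turn from the pose commanded when the call began; what a row does not reach only later rows make up. A row lasts 1/12 s, in which the tool goes at most 41.7 mm and 7.16 degrees, less where a joint would pass 70% of its speed; a pose out of reach is approached as far as the arm can. A call with a gripper value outside its range is refused whole. The fingers move at their own pace and stop on an object; "force" is the grip in N (left out, the last holds). Time passes only in rows, so rows that repeat a pose let the fingers close. It gives the time, the measured TCP pose, the force and the opening at its end, in the units of the state.
- bot.get_obs(): the state, without advancing time (a new reading comes with each control period).
- bot.read_camera(name): name is "scene" or "top"; returns a dict with "color" (420x560x3 uint8, red, green, blue), "intrinsics" (3x3 intrinsics, pixels), "extrinsics" (4x4, takes a point from camera to world coordinates). Camera axes: x right, y up, looking along -z (the intrinsics and any distortion apply to the point x, -y, -z); pixel columns grow to the right and rows downward; lengths in m; the calibration is good to about 2 mm. A picture is of the moment at which its call begins. There is no depth.
- bot.hand_in(): hands the job in, once; it reports no verdict.
Trained networks look in the newest picture that a camera, given by its name, has taken for a name from the list of things; names that differ only in an ending like _2 or _b are one class to them, and where a whole thing is asked for, a point or a joint stands for the part that bears it (a point fixed in the world has none). Each returns a list of dicts, best first, with "conf" (0 to 1); they miss things now and then, are a little off and sometimes report something else, mostly with a low value. They report only what shows in the picture. A call takes as long as a camera call. They do not tell look-alikes from the thing itself.
- bot.recognise(thing, camera): "location" ([column, row] as shares, 0 to 1, of the picture: columns of its width, rows of its height, amid what is visible of it).
- bot.place_of(thing, camera): "location" ([column, row] as shares, 0 to 1, of the picture: columns of its width, rows of its height: a listed point, or the origin of a listed thing).
The state is a dict: "t": time; "q": joint angles; "joint_vel": joint speeds; "joint_torque": joint torques, N m; "eef_pos": TCP position; "tool_rot": TCP orientation; "contact_force": force on the tool from outside, world axes, zero at the start; "torque": the same for the moment, N m; "gripper_width": opening from 0.0 (shut) to 1.0 (fully open).
Only numpy, scipy, OpenCV 4.12 (cv2) and the standard library are available. Lean on these libraries where they do the work, as an engineer would, in place of code of your own. Each camera call takes 0.05 s, during which the arm holds its last target.

## Working session

There is one attempt and no reset: what is moved stays moved. The work goes in short steps, Python scripts to look and compute and a tool call to move; the robot and the scene stay as the last step left them, time stands still between calls to the robot, and variables do not carry over. Pictures are saved under pics/ and viewed, and the job is handed in when it is done.

Besides the shell and the picture viewer there is one more tool, called after "Call:" in YAML: its name, and indented under it one key for each argument. step_arm: Moves the arm, as the interface text tells. Its arguments: {"type":"object","properties":{"increments":{"type":"array","items":{"type":"array","items":{"type":"number"}}},"force":{"type":"number"}},"required":["increments"]}

```bash
ls; mkdir -p pics
cat > h.py <<'E'
import numpy as np,cv2
from station import bot
def pic(cam,fn):
    r=bot.read_camera(cam); cv2.imwrite('pics/'+fn,cv2.cvtColor(r['color'],cv2.COLOR_RGB2BGR)); return r
def ray(r,u,v):
    K=np.array(r['intrinsics']);E=np.array(r['extrinsics'])
    d=np.array([(u-K[0,2])/K[0,0],(v-K[1,2])/K[1,1],1.]); d=np.array([d[0],-d[1],-d[2]])
    return E[:3,3],E[:3,:3]@d
def at(r,u,v,z):
    o,d=ray(r,u,v); return o+d*(z-o[2])/d[2]
def proj(r,P):
    K=np.array(r['intrinsics']);E=np.array(r['extrinsics'])
    P=np.atleast_2d(P); c=(P-E[:3,3])@E[:3,:3]; c=c*[1,-1,-1]
    q=c@K.T; return q[:,:2]/q[:,2:]
E
python3 - <<'E'
from h import *
for c in('top','scene'):
    r=pic(c,c+'0.png'); print(c,r['intrinsics'],np.round(r['extrinsics'],3),[k for k in r])
    for t in ['brass_socket','brass_tee','brass_cap','brass_valve','red_bin','yellow_bin','green_bin','black_bin']:
        for d in bot.place_of(t,c):
            u,v=np.array(d['location'])*[560,420]; print(t,round(d['conf'],2),round(u),round(v),np.round(at(r,u,v,0),3))
print(bot.get_obs())
E
```

```text
pics
top [[545.8204882    0.         275.96073346]
 [  0.         545.8204882  212.53509633]
 [  0.           0.           1.        ]] [[-0.026  0.99  -0.139  0.295]
 [-1.    -0.024  0.013 -0.118]
 [ 0.01   0.14   0.99   1.748]
 [ 0.     0.     0.     1.   ]] ['color', 'intrinsics', 'extrinsics']
brass_socket 0.6 231 245 [0.44  0.005 0.   ]
brass_tee 0.73 198 231 [0.486 0.11  0.   ]
brass_cap 0.72 270 224 [ 0.504 -0.122  0.   ]
brass_valve 0.87 426 234 [ 0.46  -0.624  0.   ]
brass_valve 0.7 306 246 [ 0.43  -0.236  0.   ]
brass_valve 0.4 232 247 [0.433 0.002 0.   ]
brass_valve 0.29 157 183 [0.648 0.243 0.   ]
red_bin 0.86 208 183 [0.643 0.076 0.   ]
yellow_bin 0.93 306 181 [ 0.642 -0.244  0.   ]
yellow_bin 0.72 309 248 [ 0.423 -0.243  0.   ]
green_bin 0.83 255 181 [ 0.647 -0.077  0.   ]
black_bin 0.83 154 182 [ 0.652  0.251 -0.   ]
black_bin 0.53 209 181 [0.649 0.074 0.   ]
scene [[397.73000816   0.         277.93214414]
 [  0.         397.73000816 208.95158071]
 [  0.           0.           1.        ]] [[ 0.22  -0.669  0.71   1.272]
 [ 0.975  0.162 -0.149 -0.277]
 [-0.015  0.725  0
[... 514 characters left out ...]
[ 1.22292811,  0.47696323,  0.02238408,  1.55540879, -0.01147529,
        1.10931233, -0.08308855]), 'joint_vel': array([-3.92829556e-06, -6.28776444e-04,  2.75126915e-04,  2.56696920e-04,
       -9.59553196e-04, -9.14188476e-04,  4.90394104e-04]), 'joint_torque': array([ 2.48123815e-04, -5.96310246e+01,  1.60661414e+00, -2.81544453e+01,
        1.25723291e-02,  1.53987130e-03,  4.19600406e-05]), 'eef_pos': array([ 0.16030826, -0.65569784,  0.23132856]), 'tool_rot': array([1.80350259e-05, 9.92821582e-01, 1.19604790e-01, 3.48295474e-06]), 'contact_force': array([-0.12752047, -0.05159309,  1.48888062]), 'torque': array([0.00941699, 0.0146147 , 0.02564359]), 'gripper_width': 1.0020586668855807}
```

Run:
```python
import cv2
a=cv2.imread('pics/top0.png'); cv2.imwrite('pics/top0c.png',cv2.resize(a[150:280,120:460],(800,306),interpolation=cv2.INTER_CUBIC))
```

```text
(no output)
```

View pics/top0.png

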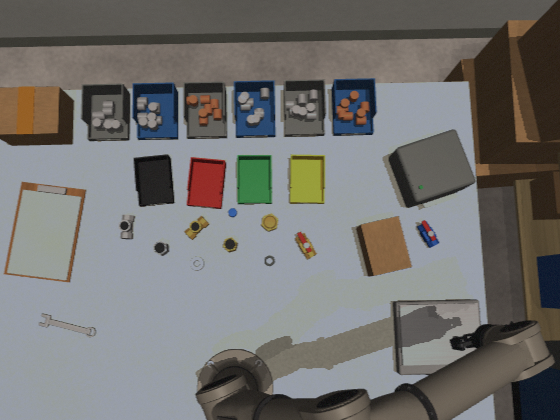

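View pics/top0c.png

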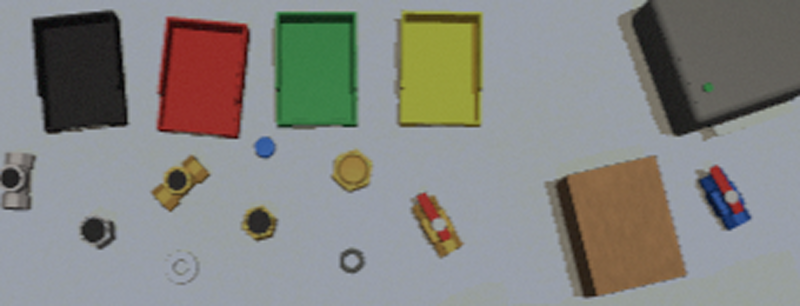

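View pics/scene0.png

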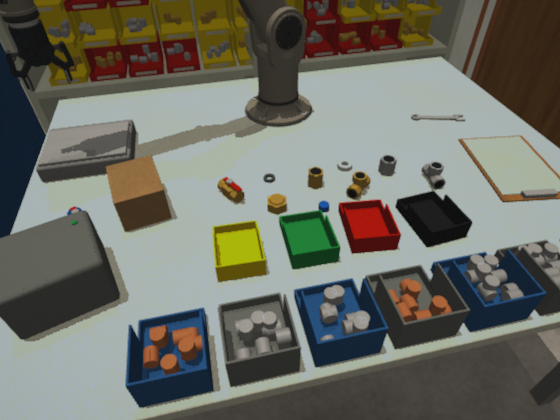

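Run:
```python
import cv2,numpy as np
t=cv2.imread('pics/top0.png');s=cv2.imread('pics/scene0.png')
def cr(a,u,v,w=20):return cv2.resize(a[v-w:v+w,u-w:u+w],(200,200),interpolation=cv2.INTER_CUBIC)
def m(a):
    b=a.astype(int); d=(b[...,2]-b[...,0]>12); dk=b.max(2)<60
    return np.dstack([dk*255,d*0,d*255]).astype(np.uint8)
tp=[(197,228),(231,244),(270,222),(306,245)];sp=[(358,183),(316,177),(278,203),(231,189)]
rows=[np.hstack([cr(t,*p) for p in tp]),np.hstack([cr(s,*p) for p in sp])]
cv2.imwrite('pics/c1.png',np.vstack(rows))
rows=[np.hstack([cr(m(t),*p) for p in tp]),np.hstack([cr(m(s),*p) for p in sp])]
cv2.imwrite('pics/c2.png',np.vstack(rows))
```

```text
(no output)
```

View pics/c1.png

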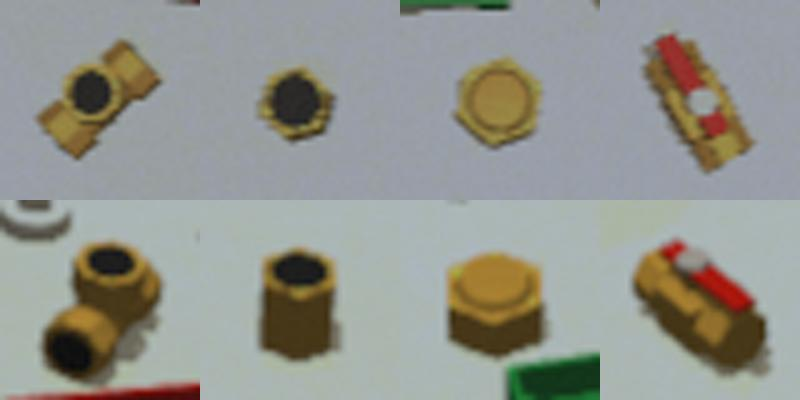

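View pics/c2.png

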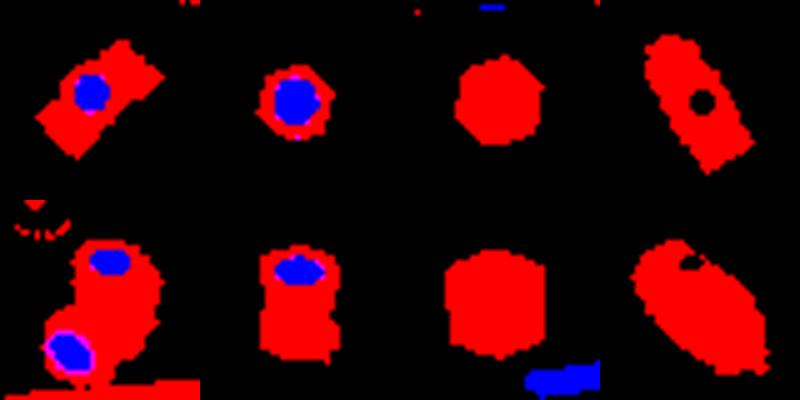

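```bash
cat > fit.py <<'E'
from h import *
from scipy.optimize import minimize
def prism(n,af,z0,z1,ph=np.pi/6):  # flats square to y
    R=af/2/np.cos(np.pi/n); a=np.arange(n)*2*np.pi/n+ph
    p=np.c_[R*np.cos(a),R*np.sin(a)]
    return np.vstack([np.c_[p,np.full(n,z)] for z in(z0,z1)])
def octx(af,x0,x1,zc):
    R=af/2/np.cos(np.pi/8);a=np.arange(8)*np.pi/4+np.pi/8
    return np.vstack([np.c_[np.full(8,x),R*np.cos(a),zc+R*np.sin(a)] for x in(x0,x1)])
def box(x0,x1,y0,y1,z0,z1): return np.array([[x,y,z] for x in(x0,x1) for y in(y0,y1) for z in(z0,z1)])
def circ(d,z0,z1): return prism(24,d,z0,z1,0)
mm=1e-3
M={
'socket':[prism(6,40,0,46,0)],   # hex corner on x => flats square to y
'cap':[prism(6,50,0,26,0),circ(40,26,33)],
'tee':[octx(36,-37,-22,18),octx(36,22,37,18),octx(31,-37,37,18),circ(31,18,40),prism(8,36,36,56,np.pi/8)],
'valve':[box(-18,18,-18,18,0,34),octx(34,-39,39,17),box(-23,47,-7,7,43,49),circ(12,30,43)],
'bin':[np.array([[x,y,0] for x in(-75,75) for y in(-55,55)]+[[-75,y,28] for y in(-55,55)]+[[x,y,52] for x in(-30,75) for y in(-55,55)])]}
SS=8
def render(r,parts,p,org,w):
    c,s=np.cos(p[2]),np.sin(p[2]); R=np.array([[c,-s,0],[s,c,0],[0,0,1]])
    im=np.zeros((w*SS,w*SS),np.uint8)
    for q in parts:
        P=q*mm@R.T+[p[0],p[1],p[3] if len(p)>3 else 0]
        uv=(proj(r,P)-org+.5)*SS-.5
        h=cv2.convexHull(uv.astype(np.float32)); cv2.fillConvexPoly(im,np.round(h*16).astype(np.int32),255,shift=4)
    return cv2.resize(im,(w,w),interpolation=cv2.INTER_AREA)/255.
def brass(a):
    b=a.astype(int); return ((b[...,0]-b[...,2]>12)|(b.max(2)<60)).astype(float)
def fit(views,name,p0,w=44,mask=brass,yaws=np.radians(range(0,360,20)),rad=None):
    D=[]
    for r in views:
        u=proj(r,[[p0[0],p0[1],.02]])[0]; org=np.round(u-w/2)
        x,y=org.astype(int); m=mask(r['color'][y:y+w,x:x+w])
        n,l,st,ce=cv2.connectedComponentsWithStats(m.astype(np.uint8))
        k=[i for i in range(1,n)if st[i,4]>15]; k=min(k,key=lambda i:np.hypot(*(ce[i]-w/2))-0.02*st[i,4])
        mm_=(l==k).astype(np.uint8); cs,_=cv2.findContours(mm_,cv2.RETR_EXTERNAL,cv2.CHAIN_APPROX_NONE); cv2.drawContours(mm_,cs,-1,1,-1)
        D.append((r,org,mm_.astype(float)))
    def cost(p): return sum(np.abs(render(r,M[name],p,o,w)-m).sum()/m.sum() for r,o,m in D)
    best=None
    for y in yaws:
        q=minimize(cost,[p0[0],p0[1],y],method='Nelder-Mead',options=dict(initial_simplex=[[p0[0],p0[1],y],[p0[0]+.01,p0[1],y],[p0[0],p0[1]+.01,y],[p0[0],p0[1],y+.2]],xatol=1e-4,fatol=1e-4,maxiter=150))
        if best is None or q.fun<best.fun: best=q
    return best.x,best.fun/len(D)
E
cat > f1.py <<'E'
from fit import *
V={c:bot.read_camera(c) for c in('top','scene')}
for n,p in [('valve',(.45,-.24)),('socket',(.44,.005)),('tee',(.49,.105)),('cap',(.51,-.12))]:
    ys=np.radians(range(0,60,15)) if n in('socket','cap') else np.radians(range(0,180,20)) if n=='tee' else np.radians(range(0,360,20))
    for vs in (['top'],['scene'],['top','scene']):
        x,f=fit([V[v] for v in vs],n,p,yaws=ys); print(n,vs,np.round(x[:2],4),round(np.degrees(x[2]),1),round(f,3))
def bm(col):
    def m(a):
        h=cv2.cvtColor(np.ascontiguousarray(a),cv2.COLOR_RGB2HSV).astype(int)
        if col=='black': return (h[...,2]<75).astype(float)
        H={'red':0,'green':65,'yellow':30}[col]; d=np.abs((h[...,0]-H+90)%180-90)
        return ((d<12)&(h[...,1]>120)).astype(float)
    return m
for c,p in [('red',(.65,.075)),('yellow',(.65,-.24)),('green',(.65,-.077)),('black',(.652,.251))]:
    for vs in (['top'],['scene'],['top','scene']):
        x,f=fit([V[v] for v in vs],'bin',p,w=90,mask=bm(c),yaws=[-.1,.1]); print(c,vs,np.round(x[:2],4),round(np.degrees(x[2]),1),round(f,3))
E
time python3 f1.py
```

```text
valve ['top'] [ 0.4299 -0.2311] 29.9 0.09
valve ['scene'] [ 0.4346 -0.2332] 26.7 0.13
valve ['top', 'scene'] [ 0.4311 -0.2321] 387.8 0.147
socket ['top'] [0.4403 0.0075] 48.6 0.096
socket ['scene'] [0.4421 0.0056] 45.3 0.104
socket ['top', 'scene'] [0.4408 0.0069] 48.6 0.113
tee ['top'] [0.4976 0.1139] -46.8 0.084
tee ['scene'] [0.503  0.1115] 134.7 0.38
tee ['top', 'scene'] [0.4983 0.1134] -46.9 0.245
cap ['top'] [ 0.5097 -0.1197] 47.8 0.071
cap ['scene'] [ 0.512 -0.12 ] -11.6 0.051
cap ['top', 'scene'] [ 0.5106 -0.1197] 47.9 0.074
red ['top'] [0.6397 0.0808] -6.8 0.061
red ['scene'] [0.6421 0.0801] -7.8 0.054
red ['top', 'scene'] [0.641  0.0804] -7.3 0.061
yellow ['top'] [ 0.6432 -0.243 ] -1.7 0.045
yellow ['scene'] [ 0.6468 -0.2441] -2.3 0.035
yellow ['top', 'scene'] [ 0.6458 -0.2438] -2.6 0.047
green ['top'] [ 0.6475 -0.0738] -1.4 0.071
green ['scene'] [ 0.6491 -0.0748] -2.6 0.064
green ['top', 'scene'] [ 0.6483 -0.0749] -2.2 0.072
black ['top'] [0.6516 0.2472] 4.6 0.049
black ['scene'] [0.6552 0.2464] 4.0 0.059
black ['top', 'scene'] [0.6529 0.2469] 4.7 0.063
real	0m23.787s
user	0m12.594s
sys	0m0.336s
```

Call:
step_arm:
  increments:
    - [0.02,0.03,0,0,0,0,-1]
    - [0.045,0.07,0,0,0,2,-1]
    - [0.067,0.106,0,0,0,4,-1]
    - [0.09,0.141,0,0,0,6,-1]
    - [0.112,0.177,0,0,0,8,-1]
    - [0.135,0.212,0,0,0,10,-1]
    - [0.157,0.247,0,0,0,12,-1]
    - [0.18,0.282,0,0,0,14,-1]
    - [0.202,0.318,0,0,0,14.2,-1]
    - [0.225,0.353,0,0,0,14.2,-1]
  force: 60

```text
t: 1.83
eef_pos: [0.3818, -0.3073, 0.2317]
tool_rot: [0.0, 0.97, 0.241, 0.0]
contact_force: [0.6, -1.3, -0.3]
gripper_width: 0.995
```

Call:
step_arm:
  increments:
    - [0.02,0.035,0,0,0,0,-1]
    - [0.04,0.065,-0.01,0,0,0,-1]
    - [0.0457,0.0707,-0.04,0,0,0,-1]
    - [0.0457,0.0707,-0.07,0,0,0,-1]
    - [0.0457,0.0707,-0.1,0,0,0,-1]
    - [0.0457,0.0707,-0.125,0,0,0,-1]
    - [0.0457,0.0707,-0.14,0,0,0,-1]
    - [0.0457,0.0707,-0.145,0,0,0,-1]
    - [0.0457,0.0707,-0.145,0,0,0,-1]

```text
t: 2.58
eef_pos: [0.4263, -0.2381, 0.0854]
tool_rot: [-0.001, 0.97, 0.241, -0.001]
contact_force: [0.5, -0.1, 0.2]
gripper_width: 1.004
```

```bash
cat > look.py <<'E'
from h import *
import sys
n,x,y=sys.argv[1],float(sys.argv[2]),float(sys.argv[3])
o=bot.get_obs(); print(o['t'],np.round(o['eef_pos'],4),np.round(o['tool_rot'],4),o['gripper_width'],np.round(o['contact_force'],1))
w=np.degrees(2*np.arctan2(o['tool_rot'][2],o['tool_rot'][1])); print('psi',w)
ims=[]
for c in('top','scene'):
    r=bot.read_camera(c); u,v=np.round(proj(r,[[x,y,.04]])[0]).astype(int)
    a=cv2.cvtColor(r['color'],cv2.COLOR_RGB2BGR); a=cv2.copyMakeBorder(a,60,60,60,60,cv2.BORDER_CONSTANT)
    ims.append(cv2.resize(a[v+60-40:v+60+40,u+60-40:u+60+40],(400,400),interpolation=cv2.INTER_CUBIC))
cv2.imwrite('pics/'+n+'.png',np.hstack(ims))
E
python3 look.py a1 .431 -.232
```

```text
2.5833 [ 0.4263 -0.2381  0.0854] [-7.000e-04  9.704e-01  2.414e-01 -8.000e-04] 1.0037591164920154 [ 0.5 -0.1  0.2]
psi 27.942044308656655
```

View pics/a1.png

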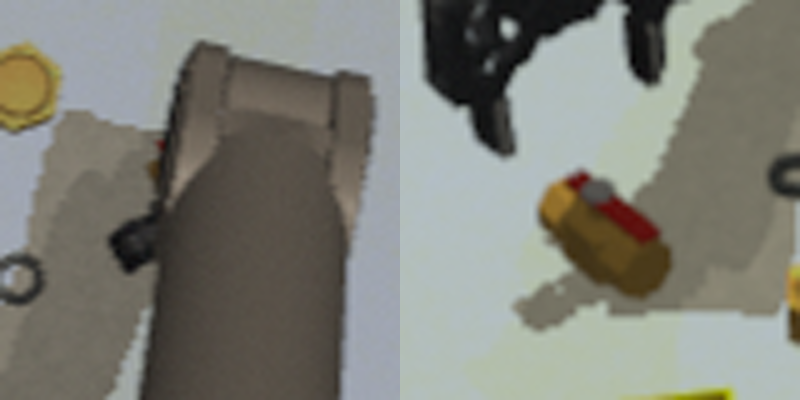

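Call:
step_arm:
  increments:
    - [0,0,0,0,0,0,-1]
    - [0,0,0,0,0,0,-1]

```text
t: 2.85
eef_pos: [0.4277, -0.2388, 0.0875]
tool_rot: [0.001, 0.97, 0.241, 0.001]
contact_force: [-0.4, -0.0, -0.5]
gripper_width: 1.0
```

Call:
step_arm:
  increments:
    - [0.0035,0.007,-0.03,0,0,0,-1]
    - [0.0035,0.007,-0.055,0,0,0,-1]
    - [0.0035,0.007,-0.055,0,0,0,-1]
    - [0.0035,0.007,-0.055,0,0,0,-1]

```text
t: 3.18
eef_pos: [0.4299, -0.2312, 0.0313]
tool_rot: [-0.0, 0.97, 0.241, -0.001]
contact_force: [0.5, -0.4, -0.0]
gripper_width: 1.001
```

```bash
python3 look.py a2 .431 -.232
```

```text
3.1833 [ 0.4299 -0.2312  0.0313] [-5.000e-04  9.704e-01  2.415e-01 -7.000e-04] 1.001246731297042 [ 0.5 -0.4 -0. ]
psi 27.94970501099766
```

View pics/a2.png

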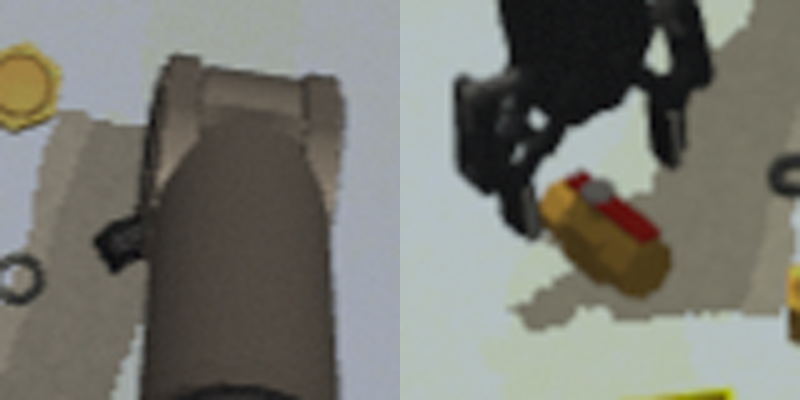

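Call:
step_arm:
  increments:
    - [0.0005,0,-0.015,0,0,0,-1]
    - [0.0005,0,-0.026,0,0,0,-1]
    - [0.0005,0,-0.026,0,0,0,-1]
    - [0.0005,0,-0.026,0,0,0,0]
    - [0.0005,0,-0.026,0,0,0,1]
    - [0.0005,0,-0.026,0,0,0,1]
    - [0.0005,0,-0.026,0,0,0,1]
    - [0.0005,0,-0.026,0,0,0,1]
    - [0.0005,0,-0.026,0,0,0,1]
    - [0.0005,0,-0.026,0,0,0,1]
  force: 60

```text
t: 4.12
eef_pos: [0.4313, -0.2316, 0.0061]
tool_rot: [0.0, 0.97, 0.241, 0.0]
contact_force: [-1.4, 0.0, 6.1]
gripper_width: 0.413
```

Call:
step_arm:
  increments:
    - [0,0,0.01,0,0,0,1]
    - [0,0,0.03,0,0,0,1]
    - [0,0,0.055,0,0,0,1]
    - [0,0,0.08,0,0,0,1]
    - [0,0,0.1,0,0,0,1]
    - [0,0,0.11,0,0,0,1]
    - [0,0,0.11,0,0,0,1]
    - [0,0,0.11,0,0,0,1]

```text
t: 4.78
eef_pos: [0.4307, -0.2314, 0.1153]
tool_rot: [0.0, 0.97, 0.241, 0.0]
contact_force: [-0.2, 0.6, -3.1]
gripper_width: 0.409
```

```bash
python3 look.py a3 .431 -.232
```

```text
4.7833 [ 0.4307 -0.2314  0.1153] [2.000e-04 9.704e-01 2.413e-01 1.000e-04] 0.4092861933958024 [-0.2  0.6 -3.1]
psi 27.930506613836823
```

View pics/a3.png

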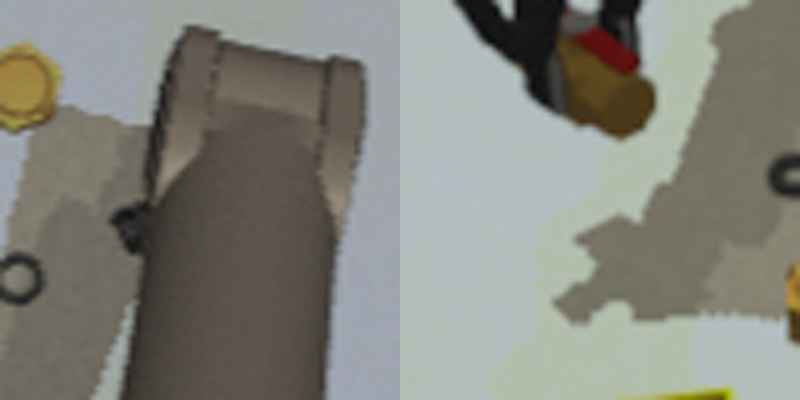

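Call:
step_arm:
  increments:
    - [0.006,0.009,0,0,0,-1,1]
    - [0.018,0.027,0,0,0,-4,1]
    - [0.032,0.048,0,0,0,-7,1]
    - [0.047,0.069,0,0,0,-10,1]
    - [0.061,0.09,0,0,0,-13,1]
    - [0.075,0.111,0,0,0,-16,1]
    - [0.089,0.132,0,0,0,-19,1]
    - [0.103,0.153,0,0,0,-22,1]
    - [0.117,0.174,0,0,0,-25,1]
    - [0.13,0.193,0,0,0,-28,1]

```text
t: 5.72
eef_pos: [0.5605, -0.0367, 0.1134]
tool_rot: [-0.0, 1.0, -0.001, -0.002]
contact_force: [-0.7, 0.5, -2.4]
gripper_width: 0.409
```

Call:
step_arm:
  increments:
    - [0.014,0.021,0,0,0,-3,1]
    - [0.028,0.042,0,0,0,-5,1]
    - [0.042,0.063,0,0,0,-7.2,1]
    - [0.056,0.084,0,0,0,-7.2,1]
    - [0.068,0.102,0,0,0,-7.2,1]
    - [0.077,0.114,0,0,0,-7.2,1]
    - [0.08,0.118,0,0,0,-7.2,1]
    - [0.08,0.118,0,0,0,-7.2,1]
    - [0.08,0.118,0,0,0,-7.2,1]

```text
t: 6.47
eef_pos: [0.6398, 0.0785, 0.1139]
tool_rot: [0.001, 0.998, -0.064, -0.001]
contact_force: [0.0, -0.5, -2.4]
gripper_width: 0.412
```

```bash
python3 look.py a4 .641 .08
```

```text
6.4667 [0.6398 0.0785 0.1139] [ 7.00e-04  9.98e-01 -6.35e-02 -1.30e-03] 0.4117218710323981 [ 0.  -0.5 -2.4]
psi -7.285167674736732
```

View pics/a4.png

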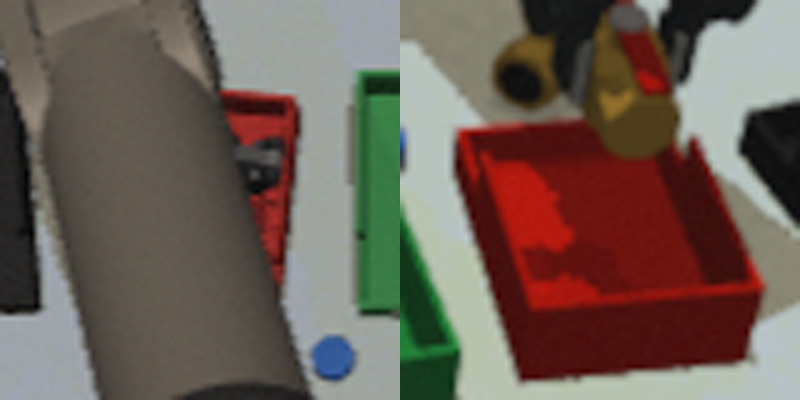

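Call:
step_arm:
  increments:
    - [0.001,0.0015,-0.015,0,0,0,1]
    - [0.001,0.0015,-0.04,0,0,0,1]
    - [0.001,0.0015,-0.065,0,0,0,1]
    - [0.001,0.0015,-0.085,0,0,0,1]
    - [0.001,0.0015,-0.095,0,0,0,1]
    - [0.001,0.0015,-0.1,0,0,0,1]
    - [0.001,0.0015,-0.1025,0,0,0,1]
    - [0.001,0.0015,-0.1025,0,0,0,1]
    - [0.001,0.0015,-0.1025,0,0,0,1]

```text
t: 7.32
eef_pos: [0.6428, 0.0811, 0.014]
tool_rot: [-0.0, 0.998, -0.063, 0.001]
contact_force: [-0.6, -0.4, -2.6]
gripper_width: 0.408
```

```bash
python3 look.py a5 .641 .08
```

```text
7.3167 [0.6428 0.0811 0.014 ] [-2.00e-04  9.98e-01 -6.35e-02  1.00e-03] 0.4079053822555334 [-0.6 -0.4 -2.6]
psi -7.278828913375646
```

View pics/a5.png

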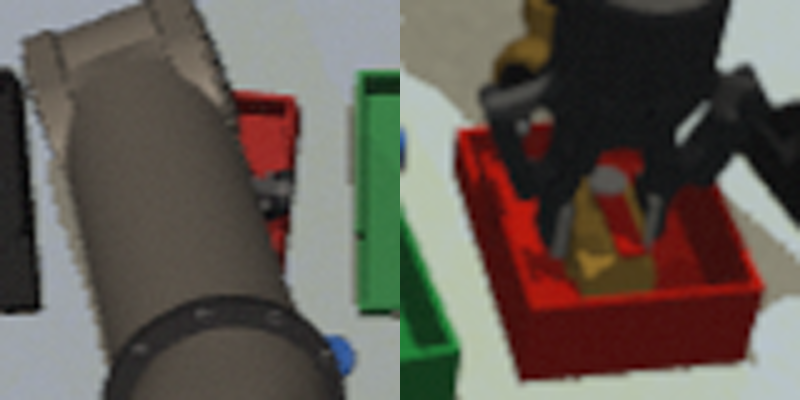

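Call:
step_arm:
  increments:
    - [0,0,-0.002,0,0,0,1]
    - [0,0,-0.003,0,0,0,1]
    - [0,0,-0.003,0,0,0,1]

```text
t: 7.67
eef_pos: [0.6423, 0.0812, 0.0102]
tool_rot: [-0.0, 0.998, -0.063, 0.0]
contact_force: [0.3, 0.4, -0.2]
gripper_width: 0.41
```

Call:
step_arm:
  increments:
    - [0,0,0,0,0,0,0.1]
    - [0,0,0,0,0,0,-0.1]
    - [0,0,0,0,0,0,-0.25]
    - [0,0,0,0,0,0,-0.25]
    - [0,0,0,0,0,0,-0.25]
    - [0,0,0.01,0,0,0,-0.25]
    - [0,0,0.035,0,0,0,-0.25]
    - [0,0,0.065,0,0,0,-0.25]
    - [0,0,0.1,0,0,0,-0.25]
    - [0,0,0.13,0,0,0,-0.5]

```text
t: 8.5
eef_pos: [0.642, 0.0812, 0.1425]
tool_rot: [-0.0, 0.998, -0.063, 0.0]
contact_force: [1.9, 0.0, 0.8]
gripper_width: 0.742
```

Call:
step_arm:
  increments:
    - [-0.01,-0.005,0,0,0,5,-1]
    - [-0.035,-0.015,0,0,0,11,-1]
    - [-0.065,-0.025,0,0,0,17,-1]
    - [-0.095,-0.035,0,0,0,23,-1]
    - [-0.125,-0.045,0,0,0,29,-1]
    - [-0.15,-0.055,0,0,0,35,-1]
    - [-0.175,-0.065,0,0,0,41,-1]
    - [-0.19,-0.07,0,0,0,47,-1]
    - [-0.2,-0.074,0,0,0,53,-1]
    - [-0.201,-0.074,0,0,0,55.9,-1]

```text
t: 9.33
eef_pos: [0.4386, 0.0058, 0.1403]
tool_rot: [0.001, 0.91, 0.414, -0.001]
contact_force: [-0.7, -0.5, 0.5]
gripper_width: 0.999
```

Call:
step_arm:
  increments:
    - [0,0,-0.02,0,0,0,-1]
    - [0,0,-0.05,0,0,0,-1]
    - [0,0,-0.07,0,0,0,-1]
    - [0,0,-0.075,0,0,0,-1]
    - [0,0,-0.075,0,0,0,-1]

```text
t: 9.75
eef_pos: [0.4401, 0.0071, 0.0643]
tool_rot: [-0.0, 0.911, 0.412, -0.001]
contact_force: [0.5, -0.3, 1.3]
gripper_width: 0.998
```

```bash
python3 look.py b1 .441 .007; cp pics/b1.png pics/x.png; python3 look.py b2 .641 .08
python3 - <<'E'
import cv2,numpy as np
cv2.imwrite('pics/b3.png',np.hstack([cv2.imread('pics/b1.png')[:,400:],cv2.imread('pics/b2.png')[:,:400]]))
E
```

```text
9.75 [0.4401 0.0071 0.0643] [-4.000e-04  9.112e-01  4.120e-01 -1.100e-03] 0.9975393155236266 [ 0.5 -0.3  1.3]
psi 48.65511544232164
9.85 [0.4416 0.0073 0.0658] [2.000e-04 9.113e-01 4.118e-01 6.000e-04] 0.9994348489596702 [ 0.3 -0.7  0.9]
psi 48.64195397392344
```

View pics/b3.png

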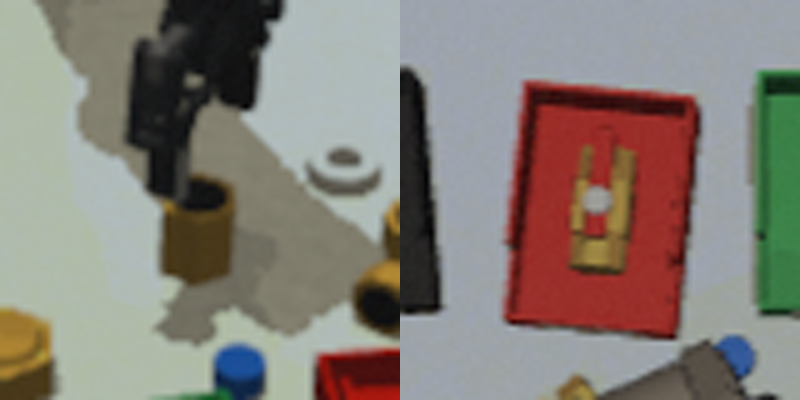

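Call:
step_arm:
  increments:
    - [0,0,-0.02,0,0,0,-1]
    - [0,0,-0.04,0,0,0,-1]
    - [0,0,-0.053,0,0,0,-1]
    - [0,0,-0.053,0,0,0,-1]
    - [0,0,-0.053,0,0,0,0]
    - [0,0,-0.053,0,0,0,1]
    - [0,0,-0.053,0,0,0,1]
    - [0,0,-0.053,0,0,0,1]
    - [0,0,-0.053,0,0,0,1]
    - [0,0,-0.053,0,0,0,1]

```text
t: 10.78
eef_pos: [0.4418, 0.0071, 0.0131]
tool_rot: [0.001, 0.911, 0.412, 0.001]
contact_force: [-2.5, 0.1, 9.6]
gripper_width: 0.468
```

Call:
step_arm:
  increments:
    - [0,0,0,0,0,0,1]
    - [0,0,0.01,0,0,0,1]
    - [0,0,0.03,0,0,0,1]
    - [0,0,0.055,0,0,0,1]
    - [0,0,0.08,0,0,0,1]
    - [0,0,0.1,0,0,0,1]
    - [0,0,0.11,0,0,0,1]
    - [0,0,0.11,0,0,0,1]

```text
t: 11.45
eef_pos: [0.4423, 0.0071, 0.1241]
tool_rot: [0.001, 0.911, 0.412, 0.002]
contact_force: [-0.2, -0.3, -2.1]
gripper_width: 0.463
```

```bash
python3 look.py b4 .441 .007
```

```text
11.45 [0.4423 0.0071 0.1241] [0.001  0.9114 0.4116 0.0021] 0.46276198430673254 [-0.2 -0.3 -2.1]
psi 48.613238148450435
```

View pics/b4.png

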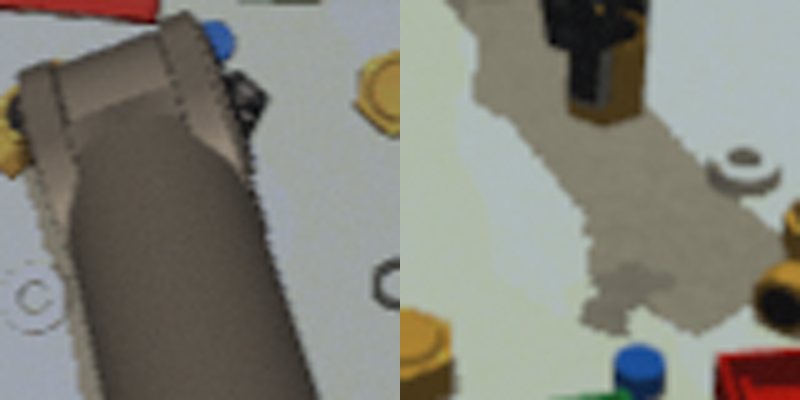

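Call:
step_arm:
  increments:
    - [0.005,-0.006,0,0,0,2,1]
    - [0.018,-0.021,0,0,0,6,1]
    - [0.033,-0.039,0,0,0,10,1]
    - [0.05,-0.06,0,0,0,14,1]
    - [0.067,-0.082,0,0,0,18,1]
    - [0.084,-0.103,0,0,0,22,1]
    - [0.101,-0.124,0,0,0,26,1]
    - [0.118,-0.145,0,0,0,30,1]
    - [0.135,-0.166,0,0,0,34,1]
    - [0.15,-0.185,0,0,0,38,1]

```text
t: 12.38
eef_pos: [0.5905, -0.1792, 0.1192]
tool_rot: [-0.001, 0.727, 0.687, -0.001]
contact_force: [0.3, 1.2, -2.9]
gripper_width: 0.467
```

Call:
step_arm:
  increments:
    - [0.017,-0.021,0,0,0,0.4,1]
    - [0.032,-0.04,0,0,0,0.4,1]
    - [0.045,-0.056,0,0,0,0.4,1]
    - [0.052,-0.064,0,0,0,0.4,1]
    - [0.054,-0.066,0,0,0,0.4,1]
    - [0.054,-0.066,0,0,0,0.4,1]
    - [0.054,-0.066,-0.02,0,0,0.4,1]
    - [0.054,-0.066,-0.04,0,0,0.4,1]
    - [0.054,-0.066,-0.05,0,0,0.4,1]
    - [0.054,-0.066,-0.05,0,0,0.4,1]

```text
t: 13.22
eef_pos: [0.6421, -0.2418, 0.0687]
tool_rot: [-0.003, 0.725, 0.689, -0.001]
contact_force: [-1.2, -0.1, -3.2]
gripper_width: 0.471
```

```bash
python3 look.py b5 .646 -.244
```

```text
13.2167 [ 0.6421 -0.2418  0.0687] [-0.0029  0.7245  0.6893 -0.0014] 0.47101968064671457 [-1.2 -0.1 -3.2]
psi 87.14266266879139
```

View pics/b5.png

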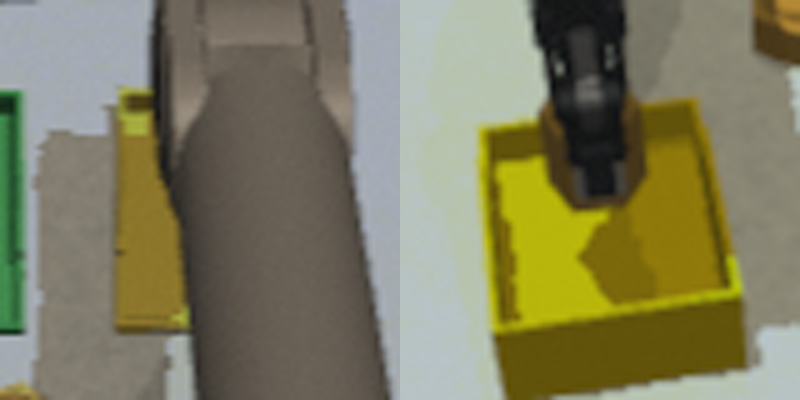

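Call:
step_arm:
  increments:
    - [0.002,-0.001,-0.015,0,0,0,1]
    - [0.002,-0.001,-0.03,0,0,0,1]
    - [0.002,-0.001,-0.04,0,0,0,1]
    - [0.002,-0.001,-0.047,0,0,0,1]
    - [0.002,-0.001,-0.05,0,0,0,1]
    - [0.002,-0.001,-0.052,0,0,0,1]
    - [0.002,-0.001,-0.052,0,0,0,1]
    - [0.002,-0.001,-0.052,0,0,0,1]

```text
t: 13.98
eef_pos: [0.6473, -0.2449, 0.0202]
tool_rot: [0.0, 0.725, 0.689, 0.0]
contact_force: [-0.1, 0.3, -2.0]
gripper_width: 0.466
```

Call:
step_arm:
  increments:
    - [0,0,-0.002,0,0,0,1]
    - [0,0,-0.0035,0,0,0,1]
    - [0,0,-0.0035,0,0,0,1]

```text
t: 14.23
eef_pos: [0.6475, -0.2451, 0.0173]
tool_rot: [0.001, 0.725, 0.689, 0.0]
contact_force: [-1.1, 0.8, 1.9]
gripper_width: 0.464
```

Call:
step_arm:
  increments:
    - [0,0,0,0,0,0,0]
    - [0,0,0,0,0,0,-0.3]
    - [0,0,0,0,0,0,-0.6]
    - [0,0,0,0,0,0,-0.6]
    - [0,0,0,0,0,0,-0.6]
    - [0,0,0.01,0,0,0,-0.6]
    - [0,0,0.035,0,0,0,-0.6]
    - [0,0,0.065,0,0,0,-0.6]
    - [0,0,0.1,0,0,0,-0.6]
    - [0,0,0.12,0,0,0,-0.6]

```text
t: 15.07
eef_pos: [0.6485, -0.245, 0.141]
tool_rot: [0.002, 0.725, 0.689, 0.001]
contact_force: [-0.1, 0.2, 0.5]
gripper_width: 0.801
```

Call:
step_arm:
  increments:
    - [-0.007,0.015,0,0,0,3,-1]
    - [-0.02,0.045,0,0,0,8,-1]
    - [-0.033,0.08,0,0,0,13,-1]
    - [-0.047,0.115,0,0,0,18,-1]
    - [-0.061,0.15,0,0,0,23,-1]
    - [-0.075,0.185,0,0,0,28,-1]
    - [-0.089,0.22,0,0,0,33,-1]
    - [-0.103,0.255,0,0,0,38,-1]
    - [-0.117,0.285,0,0,0,42,-1]
    - [-0.13,0.315,0,0,0,46,-1]

```text
t: 15.9
eef_pos: [0.516, 0.0718, 0.1372]
tool_rot: [0.001, 0.397, 0.918, 0.0]
contact_force: [-0.4, 0.5, 0.2]
gripper_width: 1.002
```

Call:
step_arm:
  increments:
    - [-0.01,0.022,0,0,0,0,-1]
    - [-0.018,0.038,0,0,0,0,-1]
    - [-0.02,0.043,0,0,0,0,-1]
    - [-0.02,0.043,-0.015,0,0,0,-1]
    - [-0.02,0.043,-0.04,0,0,0,-1]
    - [-0.02,0.043,-0.055,0,0,0,-1]
    - [-0.02,0.043,-0.055,0,0,0,-1]
    - [-0.02,0.043,-0.055,0,0,0,-1]

```text
t: 16.57
eef_pos: [0.497, 0.1124, 0.0813]
tool_rot: [-0.0, 0.399, 0.917, -0.0]
contact_force: [0.5, -0.6, 0.7]
gripper_width: 1.005
```

```bash
python3 look.py c1 .498 .1135; python3 look.py c2 .646 -.244
python3 - <<'E'
import cv2,numpy as np
cv2.imwrite('pics/c3.png',np.hstack([cv2.imread('pics/c1.png')[:,400:],cv2.imread('pics/c2.png')[:,:400]]))
E
```

```text
16.5667 [0.497  0.1124 0.0813] [-4.000e-04  3.988e-01  9.170e-01 -5.000e-04] 1.005063141362888 [ 0.5 -0.6  0.7]
psi 132.99135527794272
16.6667 [0.4979 0.113  0.0824] [7.000e-04 3.987e-01 9.171e-01 4.000e-04] 1.002185062597587 [0.3 0.6 0.1]
psi 133.00089460753932
```

View pics/c3.png

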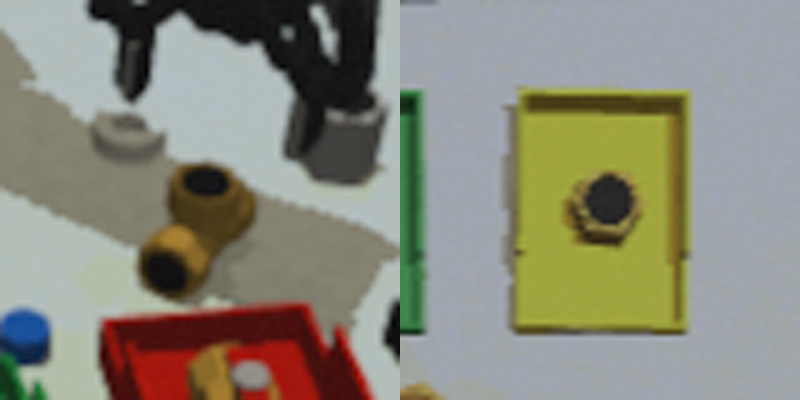

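Call:
step_arm:
  increments:
    - [0.0005,0.0005,-0.02,0,0,0,-1]
    - [0.0005,0.0005,-0.04,0,0,0,-1]
    - [0.0005,0.0005,-0.057,0,0,0,-1]
    - [0.0005,0.0005,-0.057,0,0,0,-1]
    - [0.0005,0.0005,-0.057,0,0,0,0]
    - [0.0005,0.0005,-0.057,0,0,0,1]
    - [0.0005,0.0005,-0.057,0,0,0,1]
    - [0.0005,0.0005,-0.057,0,0,0,1]
    - [0.0005,0.0005,-0.057,0,0,0,1]
    - [0.0005,0.0005,-0.057,0,0,0,1]

```text
t: 17.6
eef_pos: [0.4982, 0.1138, 0.0256]
tool_rot: [0.001, 0.399, 0.917, 0.0]
contact_force: [-0.7, -1.5, 6.1]
gripper_width: 0.408
```

Call:
step_arm:
  increments:
    - [0,0,0,0,0,0,1]
    - [0,0,0.01,0,0,0,1]
    - [0,0,0.03,0,0,0,1]
    - [0,0,0.055,0,0,0,1]
    - [0,0,0.08,0,0,0,1]
    - [0,0,0.1,0,0,0,1]
    - [0,0,0.11,0,0,0,1]
    - [0,0,0.11,0,0,0,1]

```text
t: 18.27
eef_pos: [0.4987, 0.114, 0.1368]
tool_rot: [0.002, 0.399, 0.917, 0.001]
contact_force: [0.1, 0.5, -2.0]
gripper_width: 0.409
```

```bash
python3 look.py c4 .498 .1135
```

```text
18.2667 [0.4987 0.114  0.1368] [0.0019 0.3986 0.9171 0.0011] 0.4093291645562654 [ 0.1  0.5 -2. ]
psi 133.0198102411327
```

View pics/c4.png

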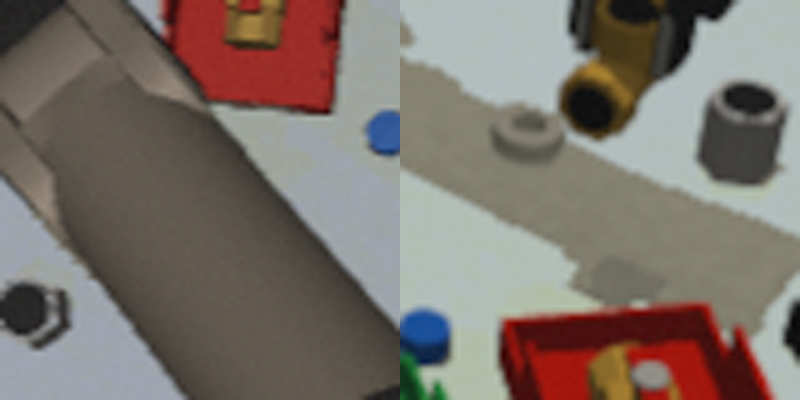

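Call:
step_arm:
  increments:
    - [0.005,-0.006,0,0,0,-2,1]
    - [0.016,-0.02,0,0,0,-7,1]
    - [0.03,-0.038,0,0,0,-12,1]
    - [0.045,-0.057,0,0,0,-17,1]
    - [0.06,-0.076,0,0,0,-22,1]
    - [0.075,-0.095,0,0,0,-27,1]
    - [0.09,-0.114,0,0,0,-32,1]
    - [0.105,-0.133,0,0,0,-37,1]
    - [0.12,-0.151,0,0,0,-42,1]
    - [0.132,-0.166,0,0,0,-45.2,1]

```text
t: 19.2
eef_pos: [0.6295, -0.055, 0.1322]
tool_rot: [-0.001, 0.723, 0.691, -0.001]
contact_force: [1.2, 0.2, -2.4]
gripper_width: 0.411
```

Call:
step_arm:
  increments:
    - [0.01,-0.012,0,0,0,0,1]
    - [0.016,-0.02,0,0,0,0,1]
    - [0.018,-0.023,0,0,0,0,1]
    - [0.018,-0.023,0,0,0,0,1]
    - [0.018,-0.023,-0.01,0,0,0,1]
    - [0.018,-0.023,-0.03,0,0,0,1]
    - [0.018,-0.023,-0.045,0,0,0,1]
    - [0.018,-0.023,-0.05,0,0,0,1]
    - [0.018,-0.023,-0.05,0,0,0,1]

```text
t: 19.95
eef_pos: [0.6454, -0.0746, 0.0819]
tool_rot: [-0.002, 0.72, 0.694, -0.001]
contact_force: [0.1, 0.1, -1.9]
gripper_width: 0.412
```

```bash
python3 look.py c5 .648 -.075
```

```text
19.95 [ 0.6454 -0.0746  0.0819] [-0.0017  0.7199  0.694  -0.0014] 0.41248677361167163 [ 0.1  0.1 -1.9]
psi 87.9021218854799
```

View pics/c5.png

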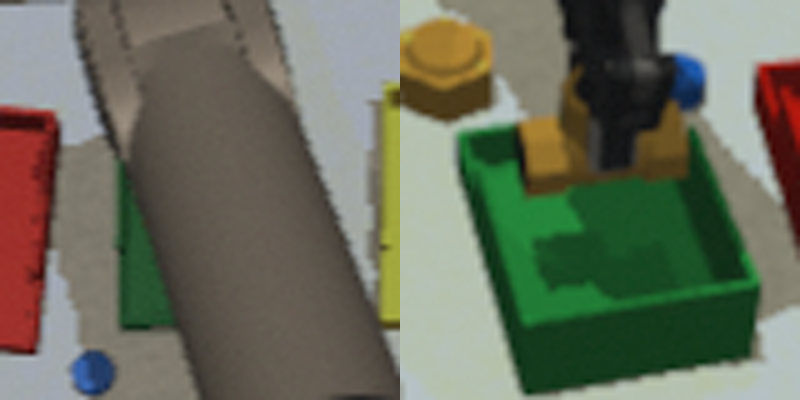

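Call:
step_arm:
  increments:
    - [0.001,0,-0.015,0,0,0,1]
    - [0.001,0,-0.03,0,0,0,1]
    - [0.001,0,-0.04,0,0,0,1]
    - [0.001,0,-0.047,0,0,0,1]
    - [0.001,0,-0.05,0,0,0,1]
    - [0.001,0,-0.051,0,0,0,1]
    - [0.001,0,-0.051,0,0,0,1]
    - [0.001,0,-0.051,0,0,0,1]

```text
t: 20.72
eef_pos: [0.6489, -0.0753, 0.0338]
tool_rot: [0.0, 0.72, 0.694, 0.0]
contact_force: [0.4, 0.2, -1.6]
gripper_width: 0.411
```

Call:
step_arm:
  increments:
    - [0,0,-0.002,0,0,0,1]
    - [0,0,-0.0045,0,0,0,1]
    - [0,0,-0.0045,0,0,0,1]

```text
t: 20.97
eef_pos: [0.649, -0.0753, 0.0297]
tool_rot: [0.001, 0.72, 0.694, 0.0]
contact_force: [-1.0, 0.3, 2.0]
gripper_width: 0.412
```

Touching the floor; release and rise.

Call:
step_arm:
  increments:
    - [0,0,0,0,0,0,0]
    - [0,0,0,0,0,0,-0.3]
    - [0,0,0,0,0,0,-0.6]
    - [0,0,0,0,0,0,-0.6]
    - [0,0,0,0,0,0,-0.6]
    - [0,0,0.01,0,0,0,-0.6]
    - [0,0,0.035,0,0,0,-0.6]
    - [0,0,0.065,0,0,0,-0.6]
    - [0,0,0.09,0,0,0,-0.6]
    - [0,0,0.11,0,0,0,-0.6]

```text
t: 21.8
eef_pos: [0.6492, -0.0751, 0.1419]
tool_rot: [0.001, 0.72, 0.694, 0.001]
contact_force: [0.2, -0.4, 0.8]
gripper_width: 0.798
```

Call:
step_arm:
  increments:
    - [-0.006,-0.002,0,0,0,-3,-1]
    - [-0.025,-0.008,0,0,0,-9,-1]
    - [-0.05,-0.016,0,0,0,-15,-1]
    - [-0.075,-0.024,0,0,0,-21,-1]
    - [-0.1,-0.032,0,0,0,-27,-1]
    - [-0.12,-0.039,0,0,0,-33,-1]
    - [-0.135,-0.044,0,0,0,-39,-1]
    - [-0.1385,-0.0446,0,0,0,-39.9,-1]
    - [-0.1385,-0.0446,-0.03,0,0,-39.9,-1]
    - [-0.1385,-0.0446,-0.06,0,0,-39.9,-1]

```text
t: 22.63
eef_pos: [0.5127, -0.1201, 0.0806]
tool_rot: [0.002, 0.913, 0.407, 0.003]
contact_force: [0.3, -0.4, -0.6]
gripper_width: 1.001
```

Call:
step_arm:
  increments:
    - [0,0,-0.02,0,0,0,-1]
    - [0,0,-0.03,0,0,0,-1]
    - [0,0,-0.03,0,0,0,-1]
    - [0,0,-0.03,0,0,0,-1]

```text
t: 22.97
eef_pos: [0.5107, -0.1196, 0.0492]
tool_rot: [-0.0, 0.913, 0.407, 0.0]
contact_force: [1.0, -0.2, 0.5]
gripper_width: 0.996
```

```bash
python3 look.py d1 .5106 -.1197; python3 look.py d2 .648 -.075
python3 - <<'E'
import cv2,numpy as np
cv2.imwrite('pics/d3.png',np.hstack([cv2.imread('pics/d1.png')[:,400:],cv2.imread('pics/d2.png')[:,:400]]))
E
```

```text
22.9667 [ 0.5107 -0.1196  0.0492] [-1.000e-04  9.134e-01  4.070e-01  3.000e-04] 0.9964964643105245 [ 1.  -0.2  0.5]
psi 48.02891289811106
23.0667 [ 0.5113 -0.1199  0.0501] [6.000e-04 9.136e-01 4.066e-01 1.100e-03] 0.999350752473957 [-0.2 -0.  -0.8]
psi 47.985798025923586
```

View pics/d3.png

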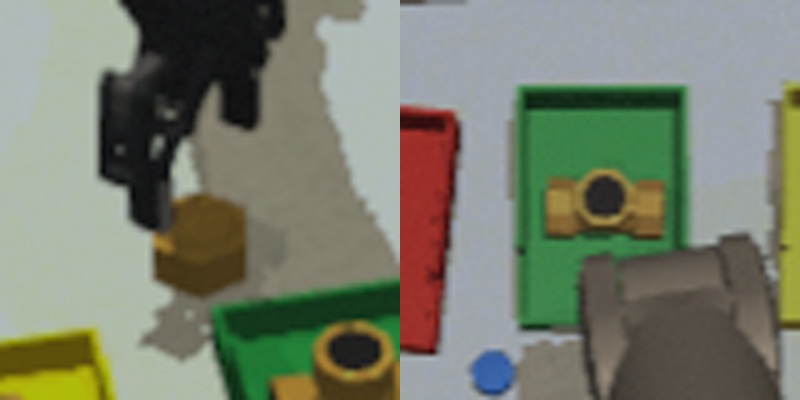

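Call:
step_arm:
  increments:
    - [0,0,-0.02,0,0,0,-1]
    - [0,0,-0.038,0,0,0,-1]
    - [0,0,-0.046,0,0,0,-1]
    - [0,0,-0.046,0,0,0,-1]
    - [0,0,-0.046,0,0,0,-0.5]
    - [0,0,-0.046,0,0,0,0]
    - [0,0,-0.046,0,0,0,1]
    - [0,0,-0.046,0,0,0,1]
    - [0,0,-0.046,0,0,0,1]
    - [0,0,-0.046,0,0,0,1]

```text
t: 24.0
eef_pos: [0.5107, -0.12, 0.0041]
tool_rot: [0.001, 0.914, 0.406, 0.001]
contact_force: [-0.8, 0.3, 5.6]
gripper_width: 0.571
```

Call:
step_arm:
  increments:
    - [0,0,0,0,0,0,1]
    - [0,0,0.01,0,0,0,1]
    - [0,0,0.03,0,0,0,1]
    - [0,0,0.055,0,0,0,1]
    - [0,0,0.08,0,0,0,1]
    - [0,0,0.1,0,0,0,1]
    - [0,0,0.12,0,0,0,1]
    - [0,0,0.12,0,0,0,1]

```text
t: 24.67
eef_pos: [0.5123, -0.1203, 0.1274]
tool_rot: [0.002, 0.914, 0.406, 0.003]
contact_force: [0.9, -0.5, -2.2]
gripper_width: 0.567
```

```bash
python3 look.py d4 .5106 -.1197
```

```text
24.6667 [ 0.5123 -0.1203  0.1274] [0.0021 0.9138 0.4061 0.0029] 0.566704525049879 [ 0.9 -0.5 -2.2]
psi 47.92653946813151
```

View pics/d4.png

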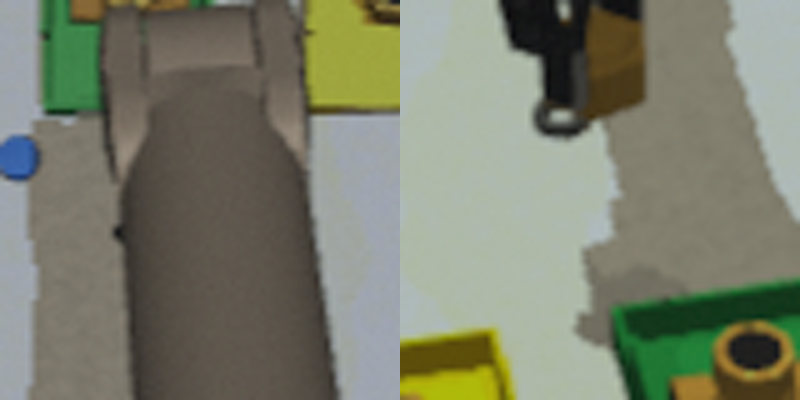

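Call:
step_arm:
  increments:
    - [0.003,0.008,0,0,0,2,1]
    - [0.01,0.025,0,0,0,6,1]
    - [0.019,0.048,0,0,0,10,1]
    - [0.028,0.072,0,0,0,14,1]
    - [0.037,0.096,0,0,0,18,1]
    - [0.046,0.12,0,0,0,22,1]
    - [0.055,0.144,0,0,0,26,1]
    - [0.065,0.168,0,0,0,30,1]
    - [0.074,0.192,0,0,0,34,1]
    - [0.083,0.215,0,0,0,38,1]

```text
t: 25.6
eef_pos: [0.5921, 0.0972, 0.1212]
tool_rot: [-0.001, 0.73, 0.684, -0.001]
contact_force: [0.7, 0.2, -1.9]
gripper_width: 0.571
```

Call:
step_arm:
  increments:
    - [0.009,0.024,0,0,0,4,1]
    - [0.018,0.048,0,0,0,8,1]
    - [0.028,0.072,0,0,0,8.7,1]
    - [0.037,0.096,0,0,0,8.7,1]
    - [0.046,0.12,0,0,0,8.7,1]
    - [0.054,0.14,0,0,0,8.7,1]
    - [0.058,0.15,0,0,0,8.7,1]
    - [0.059,0.152,0,0,0,8.7,1]
    - [0.059,0.152,-0.015,0,0,8.7,1]
    - [0.059,0.152,-0.03,0,0,8.7,1]

```text
t: 26.43
eef_pos: [0.6521, 0.2455, 0.0916]
tool_rot: [0.001, 0.678, 0.735, -0.0]
contact_force: [0.4, -0.4, -2.6]
gripper_width: 0.569
```

Call:
step_arm:
  increments:
    - [0,0,-0.02,0,0,0,1]
    - [0,0,-0.035,0,0,0,1]
    - [0,0,-0.04,0,0,0,1]
    - [0,0,-0.04,0,0,0,1]

```text
t: 26.77
eef_pos: [0.6503, 0.2449, 0.0499]
tool_rot: [-0.001, 0.678, 0.735, -0.002]
contact_force: [0.3, -0.6, -1.4]
gripper_width: 0.57
```

```bash
python3 look.py d5 .653 .247
```

```text
26.7667 [0.6503 0.2449 0.0499] [-7.000e-04  6.783e-01  7.348e-01 -2.300e-03] 0.5701202409862076 [ 0.3 -0.6 -1.4]
psi 94.58293857268279
```

View pics/d5.png

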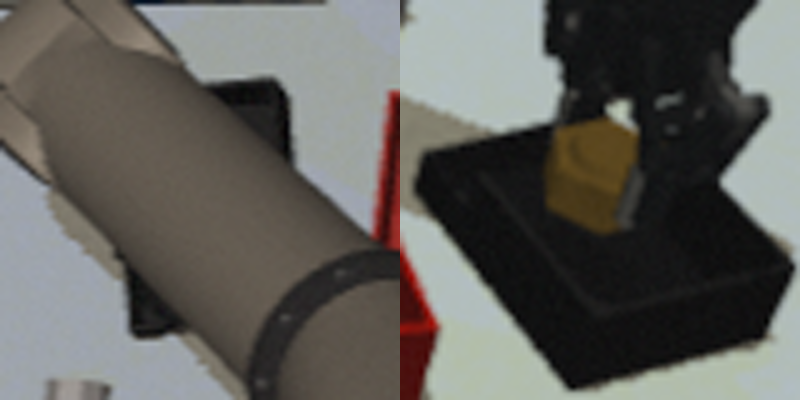

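Call:
step_arm:
  increments:
    - [0.001,0.001,-0.015,0,0,0,1]
    - [0.001,0.001,-0.028,0,0,0,1]
    - [0.001,0.001,-0.036,0,0,0,1]
    - [0.001,0.001,-0.039,0,0,0,1]
    - [0.001,0.001,-0.04,0,0,0,1]
    - [0.001,0.001,-0.04,0,0,0,1]

```text
t: 27.37
eef_pos: [0.6527, 0.2481, 0.0124]
tool_rot: [-0.0, 0.678, 0.735, -0.0]
contact_force: [-0.4, 0.5, -1.8]
gripper_width: 0.575
```

Call:
step_arm:
  increments:
    - [0,0,-0.002,0,0,0,1]
    - [0,0,-0.004,0,0,0,1]
    - [0,0,-0.004,0,0,0,1]

```text
t: 27.62
eef_pos: [0.6529, 0.248, 0.0088]
tool_rot: [0.0, 0.678, 0.735, 0.0]
contact_force: [-0.0, -0.5, -3.0]
gripper_width: 0.57
```

Call:
step_arm:
  increments:
    - [0,0,-0.001,0,0,0,1]
    - [0,0,-0.001,0,0,0,1]

```text
t: 27.78
eef_pos: [0.6531, 0.2481, 0.0082]
tool_rot: [0.0, 0.678, 0.735, 0.0]
contact_force: [-1.2, -1.2, 0.6]
gripper_width: 0.573
```

Contact with the floor; release and rise.

Call:
step_arm:
  increments:
    - [0,0,0,0,0,0,-0.3]
    - [0,0,0,0,0,0,-0.6]
    - [0,0,0,0,0,0,-0.8]
    - [0,0,0,0,0,0,-0.8]
    - [0,0,0,0,0,0,-0.8]
    - [0,0,0.01,0,0,0,-0.8]
    - [0,0,0.035,0,0,0,-0.8]
    - [0,0,0.065,0,0,0,-0.8]
    - [0,0,0.1,0,0,0,-0.8]
    - [0,0,0.15,0,0,0,-0.8]

```text
t: 28.62
eef_pos: [0.6517, 0.2475, 0.15]
tool_rot: [-0.001, 0.678, 0.735, -0.001]
contact_force: [0.5, 0.5, -0.4]
gripper_width: 0.9
```

Call:
step_arm:
  increments:
    - [-0.01,-0.03,0.03,0,0,0,-1]
    - [-0.02,-0.065,0.05,0,0,0,-1]
    - [-0.03,-0.1,0.05,0,0,0,-1]
    - [-0.04,-0.135,0.05,0,0,0,-1]
    - [-0.05,-0.17,0.05,0,0,0,-1]
    - [-0.06,-0.205,0.05,0,0,0,-1]
    - [-0.07,-0.24,0.05,0,0,0,-1]
    - [-0.08,-0.27,0.05,0,0,0,-1]
    - [-0.09,-0.3,0.05,0,0,0,-1]
    - [-0.09,-0.33,0.05,0,0,0,-1]

```text
t: 29.45
eef_pos: [0.561, -0.0834, 0.2004]
tool_rot: [0.0, 0.678, 0.735, -0.0]
contact_force: [0.6, 0.2, -0.6]
gripper_width: 1.001
```

Call:
step_arm:
  increments:
    - [0,-0.03,0,0,0,0,-1]
    - [0,-0.065,0,0,0,0,-1]
    - [0,-0.1,0,0,0,0,-1]
    - [0,-0.135,0,0,0,0,-1]
    - [0,-0.17,0,0,0,0,-1]
    - [-0.02,-0.205,0,0,0,0,-1]
    - [-0.04,-0.24,0,0,0,0,-1]
    - [-0.06,-0.27,0,0,0,0,-1]
    - [-0.08,-0.29,0,0,0,0,-1]
    - [-0.08,-0.29,0,0,0,0,-1]

```text
t: 30.28
eef_pos: [0.4772, -0.3789, 0.1997]
tool_rot: [-0.0, 0.682, 0.732, -0.002]
contact_force: [-0.5, -0.4, -0.6]
gripper_width: 1.001
```

Run:
```python
from h import *
r=pic('top','e1.png');s=pic('scene','e2.png')
a=cv2.imread('pics/e1.png')[145:285,110:390];cv2.imwrite('pics/e1c.png',cv2.resize(a,(800,400),interpolation=cv2.INTER_CUBIC))
a=cv2.imread('pics/e2.png')[130:290,190:480];cv2.imwrite('pics/e2c.png',cv2.resize(a,(800,441),interpolation=cv2.INTER_CUBIC))
```

```text
(no output)
```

View pics/e1c.png

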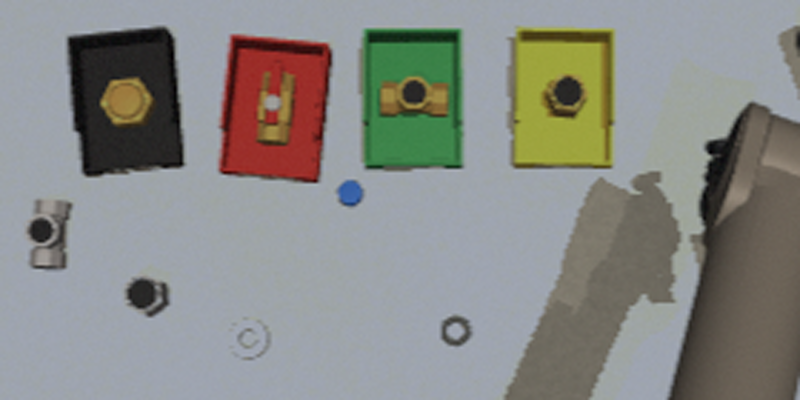

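View pics/e2c.png

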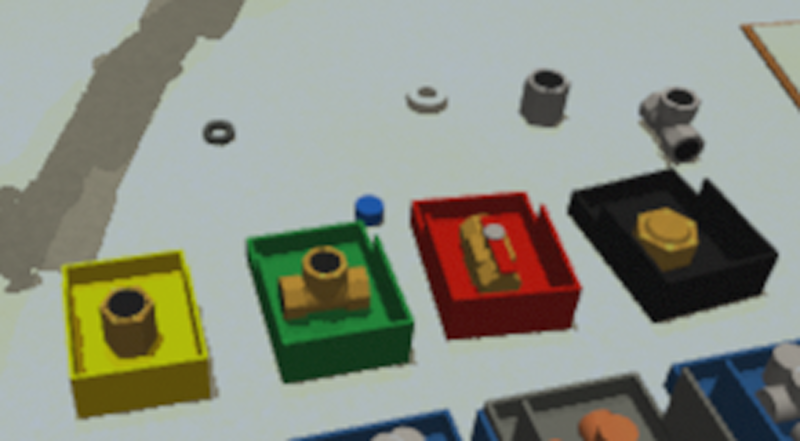

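The pictures show all four fittings upright in their bins and the steel fittings where they were. The gripper is empty and clear of everything.

Call:
step_arm:
  increments:
    - [0,0,0,0,0,0,-1]
    - [0,0,0,0,0,0,-1]
    - [0,0,0,0,0,0,-1]

```text
t: 30.63
eef_pos: [0.4841, -0.3704, 0.1998]
tool_rot: [0.0, 0.677, 0.736, 0.0]
contact_force: [0.1, -0.0, -0.0]
gripper_width: 1.001
```

```bash
python3 -c "
from station import bot
o=bot.get_obs();print(o['t'],o['contact_force'],abs(o['joint_vel']).max());print(bot.hand_in())"
```

```text
30.6333 [ 0.1324445  -0.00925414 -0.04606528] 0.0076958473949422885
the job is handed in; nothing more can be done
None
```

I put the four brass fittings away in the order listed and handed the job in at about 31 s. The valve is in the red bin, the socket in the yellow, the tee in the green and the cap in the black.

- **Final pictures:** both cameras show each fitting upright on the floor of its own bin. The grey steel socket and tee and the other small parts look unmoved. I did not re-check the blue valve in the last pictures, but the gripper never went near it.
- **Forces:** the contact readings I saw stayed below about 10 N. At hand-in the arm was at rest, clear of everything, and the reading was about 0 N.
- **Disagreements:** the two cameras differed by 1–5 mm on positions and up to 3° on angle. In the scene view the tee's outline merged with the red bin, so that view fitted poorly and I relied on the top view for it. After the first two moves the arm stood 3–7 mm off my planned position above the valve. I corrected this from the measured pose before gripping.

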